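Bump-test a gas detector: hold it home on the test-gas nozzle

TASK

Bump-test the portable gas detector: take it from the bench, put it face up in the test station's cradle, behind the retaining lips and with its nose towards the gas nozzle, and press it down lightly until it lies level on the bed. Then slide it forward under the lips, pushing the sprung nozzle in until the nose is fully home against the steel stops, and finish while still holding it pressed there, flat on the bed, so that the test gas keeps flowing. Push firmly but do not ram it, and leave the other things on the bench where they are.

Things in the scene. Friction and masses are not known exactly. Their poses are not given: they have to be found in the camera images.
- detector_center (a point): Centre (half-way up) of the gas detector: a grey plastic slab 112 mm long (x, to its nose), 60 wide (y), 28 thick (z, out of its face), 0.15 to 0.26 kg, lying face up on the bench, nose away from the robot within 60 degrees of straight ahead. Grip it across its width, at or up to 20 mm behind the middle, so that the fingers stay clear of the cheeks.
- detector_nose (a point): Centre of the detector's flat nose face (gas inlet), 56 mm ahead of its centre, 14 mm above its back. The first 8 mm of the nose are black and only 52 mm wide.
- detector: The detector; origin in its underside (back), 14 mm below its centre, same axes. Its face shows, from nose to tail: a row of four small round black sensor ports close to the nose, a black-framed display near the middle, two small round keys, and a black rubber band, 16 mm wide, round the tail.
- station: Test station, fixed: grey base plate 12 mm thick, black bed, aluminium valve block with a round gauge on top, behind it a gas can (top 97 mm up) lying across. Origin at bench height under the centre of a detector fully home; x level, along the bed to the nozzle (push direction), y left, z up. Fully home, the detector's centre is at x 0, y 0, z 44 mm, its x along the station's x.
- bed: The flat black plastic bed the detector lies on, from x = -88 to +56 mm of the station, 46 mm wide: narrower than the detector, so that fingers pass beside it, down to the base plate 18 mm below. Origin in its top face, 30 mm above the bench, at station x = 0, y = 0.
- bed_center (a point): Middle of the bed's top face, at station x = -16 mm, 30 mm above the bench.
- stop: The hard stop: two steel pads, 12 to 26 mm left and right of the centre line, 22 mm high, facing back along the bed. Origin midway between them in the plane of their faces: station x = 56 mm, 44 mm above the bench.
- lips (a point): The retaining lips' back edges, 20 mm before the stops' plane, midway between them. They sit on two grey cheeks (67 mm apart inside; lead-ins begin 32 mm before the stops' plane) and overlap the detector's edges (47 mm apart). Undersides 32.5 mm, tops 36.5 mm above the bed: the level detector slides under. Lay it down with its nose 25 to 50 mm before the stops' plane.
- nozzle_tip (a point): Tip of the sprung brass gas nozzle with a black rubber seal of 15 mm diameter, on the cradle's centre line, 14 mm above the bed. At rest it stands 10 mm out of the stops' plane; it moves along the station's x.
- nozzle (a joint): How far the nozzle is pushed in, m: 0 at rest, 0.010 when the detector's nose is on the stops. Its spring pushes back with 3 N at rest and 7 N at 0.010, enough to push a released detector out again; sliding friction on the bed adds about 0.6 of the force that presses the detector down, its weight included.
- radio_center (a point): Bystander: centre of a black two-way radio lying on the bench, 105 x 56 x 34 mm, with a round aerial of 85 mm on one end and speaker slots on its face; no display. Leave it alone.
- wrench: Bystander: steel wrench, 180 mm long, lying on the bench. Leave it alone.
- bottle: Bystander: amber glass bottle with a black cap, 68 mm diameter, 130 mm tall, standing. Leave it alone.
Mind the look-alikes: they are no part of the job. What is meant by the detector is not green, purple or turquoise, and is the smaller of those in its own colour.

How it is judged:
By the outcome, as a careful person would: the job done as asked, in the order asked, and still so for the second after the job is handed in, while the arm keeps its last pose, push and grip.
It also fails if it takes over 58 s, if anything falls off the work surface, if the arm or the gripper's body presses on something with over 40 N, if the wrist force passes 120 N, or if a joint passes its speed limit or range.

ROBOT

A 6-joint arm with a two-finger parallel gripper is mounted at the origin on the work surface. World frame = base frame: x ahead of the robot, y to its left, z up, the work surface at z = 0. Lengths are in m, angles in degrees, forces in N, time in s.
With the tool pointing down it reaches from about 0.35 to 0.875 m from the base axis. Payload 4.2 kg.
Tool frame: the origin (TCP) lies on the front face of the gripper's body, between the roots of the fingers; the fingertips stand 70 mm ahead of it and the grasp point (between the pads) lies 51 mm ahead of it; z points along the fingers, y is the line along which they close (so a half turn about z gives the same grasp; the last joint's range is limited). The gripper opens to 87 mm and grips with 3 to 60 N. Pads are 19 mm wide; open, the fingers measure 117 mm over their backs; the gripper's body (75 mm by 190 mm) begins 51 mm behind the grasp point.
Start: joints at [-49.985, 22.042, 0.453, 0, -68.411, -14.817], TCP at [0.266, -0.565, 0.292] pointing down, gripper open.
Joint ranges: [-179.83, 179.83], [-69.29, 118.12], [-61.27, 80.66], [-181.25, 117.63], [-171.15, -9.14], [-177.46, 177.46]. Speed limits (degrees/s): [159.86, 159.86, 180, 180, 180, 180].

INTERFACE

Orientations are given as a 3x3 rotation matrix whose columns are the frame's x, y, z axes.
In Python, from station import r gives the robot as it stands.
- The arm moves only by the shell command python3 -m pendant 'ROWS' [OPENING]. ROWS is JSON, a list of rows, each a list of 2 entries, a list of its own where there are three numbers: the shift along the tool's x, y, z in mm, then the turn, a rotation vector about the tool's x, y, z in rad. A call has 1 to 10 rows; each row is the pose to reach, as a shift and turn from the pose commanded when the call began, along the tool's axes at that moment; what a row does not reach only later rows make up. A row lasts 1/10 s, in which the tool goes at most 50 mm and 8.59 degrees, less where a joint would pass 70% of its speed; a pose out of reach is approached as far as the arm can. A call with a gripper value outside its range is refused whole. OPENING is the opening, from 0 (shut) to 1 (fully open), set as the call begins (- or left out, the last holds). The fingers move at their own pace and stop on an object; the grip force is fixed at half the most. Time passes only in rows, so rows that repeat a pose let the fingers close. It gives the time, the measured TCP pose, the force, the opening and the grip force at its end, in the units of the state.
- r.sense(): the state, without advancing time (a new reading comes with each control period).
- r.capture(name): name is "scene" or "top" or "wrist"; returns a dict with "frame" (384x512x3 uint8, red, green, blue), "vertical_fov" (degrees; the focal length in pixels is half the picture's height over the tangent of half this angle, whatever the lens; pixels are square), "cx", "cy" (the principal point, pixels), "distortion" ([k1, k2, p1, p2, k3] as OpenCV has them; the pictures are not rectified), "rvec" (rotation vector, rad) and "tvec" (3), from world to camera coordinates, as OpenCV has them. Camera axes: x right, y down, z forward; pixel columns grow to the right and rows downward; lengths in m; the calibration is good to about 2 mm. A picture is of the moment at which its call begins. There is no depth.
- r.finish_job(): hands the job in; it is judged then, once.
The state is a dict: "time_s": time; "joints": joint angles; "joint_velocities": joint speeds; "effort": joint torques, N m; "tcp_pos": TCP position; "ee_rot": TCP orientation; "wrist_force": force on the tool from outside, world axes, zero at the start; "moment": the same for the moment, N m; "gripper_width": opening from 0.0 (shut) to 1.0 (fully open); "gripper_force": force on a finger pad.
Only numpy, scipy, OpenCV 4.12 (cv2) and the standard library are available. Lean on these libraries where they do the work, as an engineer would, in place of code of your own. Each camera call takes 0.05 s, during which the arm holds its last target. There are 200 camera calls.

## Working session

There is one attempt and no reset: what is moved stays moved. The work goes in short steps, Python scripts to look and compute and a shell command to move; the robot and the scene stay as the last step left them, time stands still between calls to the robot, and variables do not carry over. Pictures are saved under pics/ and viewed, at most 10 in all, crops included, and the job is handed in when it is done.

```bash
mkdir -p pics; ls
cat > h.py <<'E'
import numpy as np, cv2, pickle
from station import r
def cap(n, f):
    d=r.capture(n); cv2.imwrite('pics/'+f+'.png', d['frame'][:,:,::-1]); pickle.dump(d,open(f+'.pkl','wb')); return d
def K(d):
    f=d['frame'].shape[0]/2/np.tan(np.radians(d['vertical_fov'])/2)
    return np.array([[f,0,d['cx']],[0,f,d['cy']],[0,0,1.]])
def rays(d,px):
    u=cv2.undistortPoints(np.array(px,float).reshape(-1,1,2),K(d),np.array(d['distortion'],float)).reshape(-1,2)
    R=cv2.Rodrigues(np.array(d['rvec'],float))[0]; t=np.array(d['tvec'],float).ravel()
    v=np.c_[u,np.ones(len(u))]@R
    return -R.T@t, v/np.linalg.norm(v,axis=1,keepdims=True)
def onz(d,px,z):
    c,v=rays(d,px); return c+v*((z-c[2])/v[:,2])[:,None]
def tri(obs):  # list of (d,px)
    A=np.zeros((3,3)); b=np.zeros(3); L=[]
    for d,p in obs:
        c,v=rays(d,[p]); M=np.eye(3)-np.outer(v[0],v[0]); A+=M; b+=M@c; L.append((c,M))
    x=np.linalg.solve(A,b); return x,[round(float(np.linalg.norm(M@(x-c)))*1000,1) for c,M in L]
def proj(d,P):
    return cv2.projectPoints(np.array(P,float).reshape(-1,3),np.array(d['rvec'],float),np.array(d['tvec'],float),K(d),np.array(d['distortion'],float))[0].reshape(-1,2)
E
python3 - <<'E'
from h import *
a=cap('scene','s1');b=cap('top','t1');c=cap('wrist','w1')
s=r.sense();print(s['tcp_pos'],s['ee_rot'],s['gripper_width'])
for d in(a,b,c):print(rays(d,[(256,192)]),d['vertical_fov'])
E
```

```text
pics
[ 0.26596193 -0.56521517  0.29141433] [[-9.04888181e-01 -4.25648601e-01 -8.04868136e-04]
 [-4.25649349e-01  9.04886992e-01  1.47069891e-03]
 [ 1.02313776e-04  1.67340966e-03 -9.99998595e-01]] 0.9996133473284758
(array([1.12870852, 1.03880683, 1.0218961 ]), array([[-0.3967544 , -0.67028013, -0.62714471]])) 44.27155190938913
(array([0.42992808, 0.01829612, 1.58703512]), array([[ 0.07060405,  0.00255218, -0.99750116]])) 46.04360046732661
(array([ 0.19094772, -0.60035777,  0.38456018]), array([[ 0.27136697,  0.12458846, -0.95437817]])) 59.31750660717733
```

View pics/s1.png

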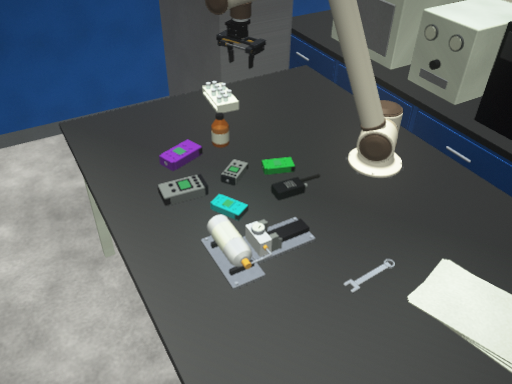

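View pics/t1.png

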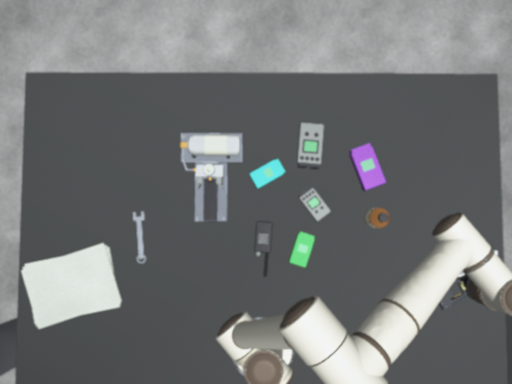

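The scene view shows two grey detectors, a small one at (235,171) and a large one at (182,188), with the station at about (265,240). In the top view the small one is at (315,204), the large one at (310,145), and the cradle at (210,190), opening towards the robot.

Run:
```python
from h import *
a,b=[pickle.load(open(f+'.pkl','rb')) for f in('s1','t1')]
print(onz(b,[(315,204)],.028),onz(b,[(210,205)],.03),onz(b,[(310,145)],.028))
A=cv2.resize(b['frame'][175:235,280:350],None,fx=5.7,fy=5.7,interpolation=2)
B=cv2.resize(b['frame'][125:230,170:250],None,fx=5,fy=5,interpolation=2)
im=np.zeros((525,800,3),np.uint8); im[:A.shape[0],:A.shape[1]]=A; im[:525,400:800]=B
cv2.imwrite('pics/c1.png',im[:,:,::-1])
```

```text
[[ 0.4988118  -0.18173211  0.028     ]] [[0.49514522 0.18069569 0.03      ]] [[ 0.70469918 -0.16588012  0.028     ]]
```

View pics/c1.png

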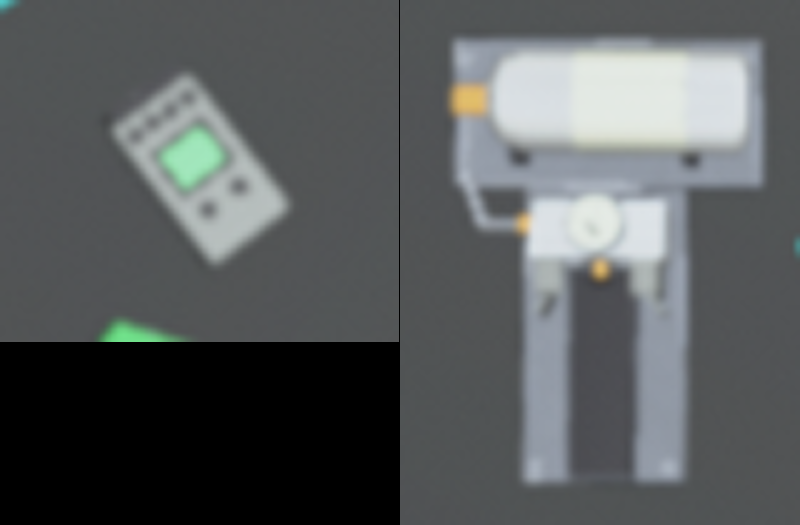

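The crop shows the detector's four ports towards the upper left, so its nose is ahead and to the left. The cradle's axis runs roughly along world +x.

```bash
cat >> h.py <<'E'
def blob(d,mask,near):
    n,l,s,c=cv2.connectedComponentsWithStats(mask.astype(np.uint8))
    k=min((i for i in range(1,n) if s[i,4]>15),key=lambda i:np.hypot(*(c[i]-near)));return (l==k),c[k],s[k,4]
def green(d):
    f=d['frame'].astype(int); return (f[...,1]>f[...,0]+25)&(f[...,1]>f[...,2]+15)
def totool(s,T,):  # world shift to tool mm
    return np.round(np.array(s['ee_rot']).T@(np.array(T)-s['tcp_pos'])*1000,1)
E
python3 - <<'E'
from h import *
a,b=[pickle.load(open(f+'.pkl','rb')) for f in('s1','t1')]
ga=blob(a,green(a),(235,171));gb=blob(b,green(b),(314,202))
print(ga[1:],gb[1:],tri([(a,ga[1]),(b,gb[1])]))
f=b['frame'].astype(int); m=(f.max(2)>100)&(f.max(2)-f.min(2)<40)
m,c,n=blob(b,m,(318,206)); 
cn=max(cv2.findContours(m.astype(np.uint8),0,1)[0],key=len)
P=onz(b,cv2.boxPoints(cv2.minAreaRect(cn)),.028); print(n,P)
e=P[1]-P[0],P[2]-P[1];print([np.linalg.norm(v) for v in e],[np.degrees(np.arctan2(v[1],v[0])) for v in e])
E
```

```text
(array([233.25490196, 168.90196078]), np.int32(51)) (array([313.40659341, 202.23076923]), np.int32(91)) (array([ 0.50528913, -0.17650341,  0.02778491]), [0.4, 0.4])
515 [[ 0.52358293 -0.12260722  0.028     ]
 [ 0.56278379 -0.1750045   0.028     ]
 [ 0.47461995 -0.24038661  0.028     ]
 [ 0.43571773 -0.18802073  0.028     ]]
[np.float64(0.06543838204057309), np.float64(0.1097619450195191)] [np.float64(-53.19811185121363), np.float64(-143.43944809329778)]
```

```bash
python3 -m pendant '[[[-20,14,0],[0,0,-0.02]],[[-55,38,0],[0,0,-0.05]],[[-95,65,5],[0,0,-0.08]],[[-135,92,10],[0,0,-0.11]],[[-175,119,15],[0,0,-0.14]],[[-215,146,20],[0,0,-0.17]],[[-255,174,25],[0,0,-0.19]],[[-295,201,30],[0,0,-0.2]],[[-335,228,35],[0,0,-0.204]],[[-364,248,41],[0,0,-0.204]]]'; python3 -m pendant '[[[0,0,0],[0,0,0]],[[0,0,0],[0,0,0]],[[0,0,0],[0,0,0]]]'
python3 - <<'E'
from h import *
cap('wrist','w2')
E
```

```text
time_s: 1.15
tcp_pos: [0.4909, -0.1837, 0.2512]
ee_rot: [[-0.799, -0.602, 0.001], [-0.602, 0.799, 0.0], [-0.0, -0.0, -1.0]]
wrist_force: [1.3, -1.3, 0.2]
gripper_width: 0.996
gripper_force: 0.0
time_s: 1.45
tcp_pos: [0.4895, -0.1866, 0.2512]
ee_rot: [[-0.8, -0.6, -0.0], [-0.6, 0.8, -0.0], [0.0, 0.0, -1.0]]
wrist_force: [-0.4, 0.3, 0.2]
gripper_width: 0.997
gripper_force: 0.0
```

View pics/w2.png

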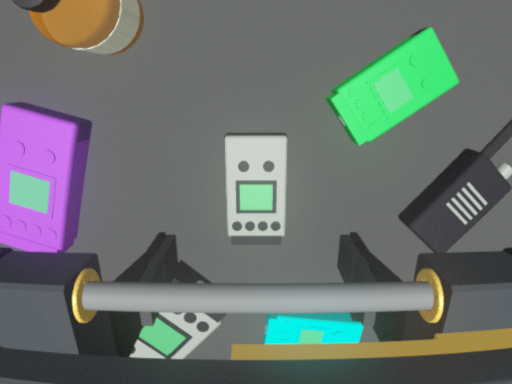

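The wrist view shows the small detector with its ports at y≈226, display at (257,197) and keys at y≈166, with the nose pointing down in the image. Now its exact pose.

Run:
```python
from h import *
b=pickle.load(open('t1.pkl','rb'));d=pickle.load(open('w2.pkl','rb'))
f=d['frame'].astype(int); m=(f.max(2)>140)&(f.max(2)-f.min(2)<40)|green(d)
m,c,n=blob(d,m,(257,185)); m=m.astype(np.uint8)
cn=max(cv2.findContours(m,0,1)[0],key=len)
print(cv2.boundingRect(cn),n)
P=onz(d,cv2.boxPoints(cv2.minAreaRect(cn)),.028); print(P)
e=P[1]-P[0],P[2]-P[1];print(P.mean(0),[np.linalg.norm(v) for v in e],[np.degrees(np.arctan2(v[1],v[0])) for v in e])
g=blob(d,green(d),(257,197));gb=blob(b,green(b),(314,202));print(tri([(d,g[1]),(b,gb[1])]),onz(d,[g[1]],.028))
A=cv2.convertScaleAbs(cv2.resize(d['frame'][100:260,200:310],None,fx=3.6,fy=3.6),alpha=1.6,beta=20)
B=cv2.convertScaleAbs(cv2.resize(b['frame'][125:230,170:250],None,fx=5,fy=5),alpha=1.6,beta=20)
im=np.zeros((580,800,3),np.uint8);im[:A.shape[0],:A.shape[1]]=A;im[:525,400:]=B;cv2.imwrite('pics/c2.png',im[:,:,::-1])
```

```text
(225, 136, 63, 101) 4330
[[ 0.47658004 -0.23429115  0.028     ]
 [ 0.44176548 -0.18772601  0.028     ]
 [ 0.52218586 -0.124217    0.028     ]
 [ 0.56039284 -0.17529107  0.028     ]]
[ 0.50023105 -0.18038131  0.028     ] [np.float64(0.05814091809947272), np.float64(0.10247356271489043)] [np.float64(126.7837288236462), np.float64(38.2986035283758)]
(array([ 0.50538179, -0.17604788,  0.03379173]), [0.9, 0.9]) [[ 0.50767529 -0.17541415  0.028     ]]
```

View pics/c2.png

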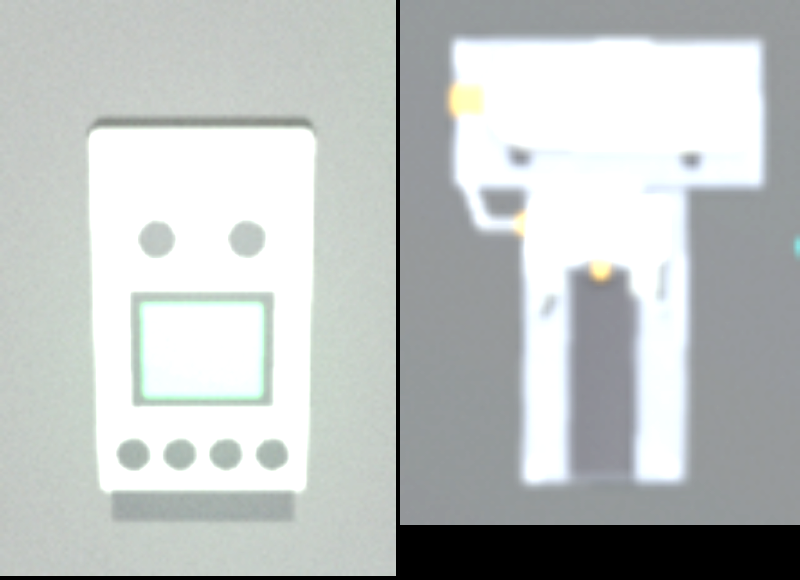

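The grey body measures 102×58 mm against the expected 104×60. With the 8 mm black nose, the centre is about (0.503,-0.178), yaw 37°. Next I look at the station with the wrist camera before grasping.

```bash
python3 -m pendant '[[[-10,15,0],[0,0,0.05]],[[-28,42,0],[0,0,0.12]],[[-51,76,0],[0,0,0.2]],[[-75,112,0],[0,0,0.28]],[[-98,148,0],[0,0,0.36]],[[-122,184,0],[0,0,0.44]],[[-146,220,0],[0,0,0.52]],[[-170,256,0],[0,0,0.59]],[[-190,285,0],[0,0,0.635]],[[-203,304,0],[0,0,0.646]]]'; python3 -m pendant '[[[0,0,0],[0,0,0]],[[0,0,0],[0,0,0]],[[0,0,0],[0,0,0]]]'
python3 - <<'E'
from h import *
cap('wrist','w3')
E
```

```text
time_s: 2.5
tcp_pos: [0.4699, 0.18, 0.2517]
ee_rot: [[-1.0, 0.003, 0.001], [0.003, 1.0, 0.001], [-0.001, 0.001, -1.0]]
wrist_force: [0.4, -0.1, 0.1]
gripper_width: 1.0
gripper_force: 0.0
time_s: 2.8
tcp_pos: [0.4698, 0.1775, 0.2513]
ee_rot: [[-1.0, 0.004, -0.0], [0.004, 1.0, -0.0], [0.0, -0.0, -1.0]]
wrist_force: [-0.3, -0.8, 0.7]
gripper_width: 0.999
gripper_force: 0.0
```

View pics/w3.png

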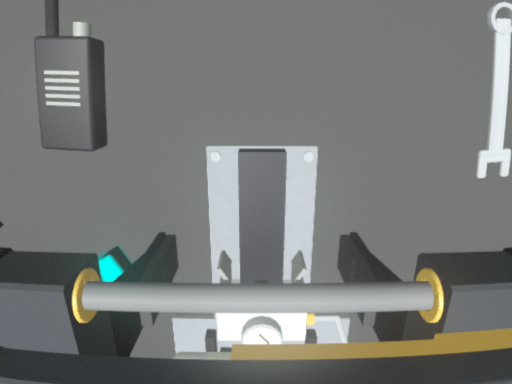

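The wrist view shows the bed at columns 238–285 from y=150, with the cheeks near y≈265; the gripper bar hides the nozzle. I move 60 mm forward for a second view.

```bash
python3 -m pendant '[[[-15,0,0],[0,0,0]],[[-40,0,0],[0,0,0]],[[-60,0,0],[0,0,0]],[[-60,0,0],[0,0,0]],[[-60,0,0],[0,0,0]],[[-60,0,0],[0,0,0]]]'
python3 - <<'E'
from h import *
d=cap('wrist','w4'); print(r.sense()['tcp_pos'])
A=cv2.resize(d['frame'][60:290,150:370],None,fx=2.6,fy=2.6,interpolation=2)
cv2.imwrite('pics/c4.png',A[:,:,::-1])
E
```

```text
time_s: 3.45
tcp_pos: [0.5291, 0.178, 0.2512]
ee_rot: [[-1.0, 0.003, -0.001], [0.003, 1.0, -0.0], [0.001, -0.0, -1.0]]
wrist_force: [-0.6, 0.2, -0.2]
gripper_width: 1.001
gripper_force: 0.0
[0.52907828 0.17823579 0.25137414]
```

View pics/c4.png

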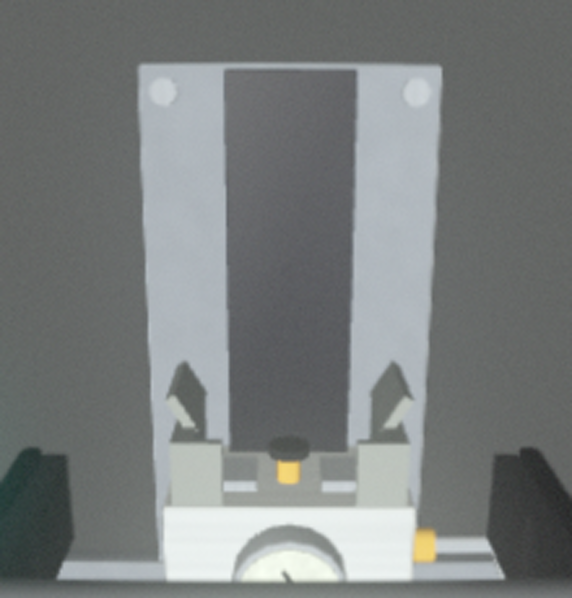

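The crop shows the lips' back edges at crop y≈441 with inner corners at x≈222/358. The seal is at (289,447) and the bed's back edge at y≈69, x 224–356.

Run:
```python
from h import *
w3,w4,t=[pickle.load(open(f+'.pkl','rb')) for f in('w3','w4','t1')]
def bed(d,rows,c0):
    g=cv2.GaussianBlur(d['frame'],(3,3),0).astype(float).mean(2); out=[]
    for v in rows:
        q=np.diff(g[v]); l=c0-32+np.argmin(q[c0-32:c0-10]); rr=c0+10+np.argmax(q[c0+10:c0+32])
        out+=[(l+.5,v),(rr+.5,v)]
    q=np.diff(g[:,c0]); v=slice(*( (140,165) if d is w3 else (75,100)))
    e=[v.start+np.argmin(q[v])+.5, g[v.start-3:v.stop,c0].round(0)]
    return np.array(out,float),e
for d,rows,c0 in((w3,(170,200,230),262),(w4,(100,130,160,190),261)):
    s,e=bed(d,rows,c0); P=onz(d,s,.03); print(e)
    print('width',(np.linalg.norm(P[1::2]-P[::2],axis=1)*1000).round(1)); M=(P[1::2]+P[::2])/2; print(M.round(4),'yaw',np.degrees(np.polyfit(M[:,0],M[:,1],1)[0]))
p=lambda x,y:(150+x/2.6-.3,60+y/2.6-.3)
L=onz(w4,[p(222,441),p(358,441),p(172,441),p(407,441)],.0665);print('lips',L.round(4))
print('bed back',onz(w4,[p(290,69)],.03),onz(w3,[(262,150)],.03),tri([(w4,p(290,69)),(w3,(262,150))]))
print('nozzle',onz(w4,[p(289,447)],.044))
# screws on plate triangulated
print('screws',[tri([(w4,a),(w3,b)]) for a,b in((p(162,92),(215.5,156)),(p(416,92),(308.5,156)))])
```

```text
[np.float64(148.5), array([124., 124., 124., 124., 124., 124., 124., 128., 149., 181., 188.,
       152., 103.,  78.,  85., 105., 117., 119., 119., 120., 120., 119.,
       118., 118., 118., 118., 118., 118.])]
width [46.  45.3 46.7]
[[0.4631 0.182  0.03  ]
 [0.4935 0.1819 0.03  ]
 [0.5256 0.1819 0.03  ]] yaw -0.0707215342505544
[np.float64(86.5), array([102., 102., 102., 102., 102., 103., 103., 102., 102., 102., 104.,
       117., 145., 158., 138., 114., 107., 107., 107., 107., 107., 107.,
       107., 107., 107., 106., 106., 107.])]
width [46.2 46.4 46.6 45.9]
[[0.4569 0.182  0.03  ]
 [0.4841 0.1825 0.03  ]
 [0.5125 0.182  0.03  ]
 [0.5423 0.1819 0.03  ]] yaw -0.155374216915648
lips [[0.5679 0.1583 0.0665]
 [0.5681 0.2053 0.0665]
 [0.5679 0.141  0.0665]
 [0.5682 0.2222 0.0665]]
bed back [[0.44486824 0.18226171 0.03      ]] [[0.44374182 0.18244895 0.03      ]] (array([0.44484363, 0.18242557, 0.02391997]), [0.1, 0.1])
nozzle [[0.58027422 0.18164399 0.044     ]]
screws [(array([0.45262076, 0.13582882, 0.01289764]), [0.3, 0.3]), (array([0.45292184, 0.22885707, 0.01342687]), [0.2, 0.2])]
```

The cradle centre line is y=0.182 with yaw about 0. The bed width is 46 mm at z=0.030, and the screws on the plate triangulate to 13 mm. The station origin is at about (0.532, 0.182). Back to the detector.

```bash
python3 -m pendant '[[[1,-15,0],[0,0,-0.04]],[[4,-45,0],[0,0,-0.1]],[[8,-88,0],[0,0,-0.18]],[[12,-132,0],[0,0,-0.26]],[[16,-176,5],[0,0,-0.34]],[[20,-220,10],[0,0,-0.42]],[[24,-264,20],[0,0,-0.5]],[[28,-308,30],[0,0,-0.57]],[[31,-342,40],[0,0,-0.62]],[[33,-362,50],[0,0,-0.648]]]'; python3 -m pendant '[[[0,0,0],[0,0,0]],[[0,0,0],[0,0,0]],[[0,0,10],[0,0,0]]]'
python3 - <<'E'
from h import *
d=cap('wrist','w5'); s=r.sense(); R=s['ee_rot']
g=blob(d,green(d),(257,210)); print(s['tcp_pos'],g[1:])
f=d['frame'].astype(int); m=(f.max(2)>140)&(f.max(2)-f.min(2)<40)|green(d)
m,c,n=blob(d,m,g[1]); cn=max(cv2.findContours(m.astype(np.uint8),0,1)[0],key=len)
print(cv2.boundingRect(cn)); P=onz(d,cv2.boxPoints(cv2.minAreaRect(cn)),.028)
e=P[1]-P[0],P[2]-P[1];print(P.mean(0),[np.linalg.norm(v) for v in e],[np.degrees(np.arctan2(v[1],v[0])) for v in e])
w2=pickle.load(open('w2.pkl','rb')); print(tri([(d,g[1]),(w2,blob(w2,green(w2),(257,197))[1])]))
print(totool(s,P.mean(0)))
E
```

```text
time_s: 4.5
tcp_pos: [0.4949, -0.1851, 0.2013]
ee_rot: [[-0.799, -0.602, 0.0], [-0.602, 0.799, -0.0], [-0.0, -0.0, -1.0]]
wrist_force: [0.3, -0.3, -0.3]
gripper_width: 1.001
gripper_force: 0.0
time_s: 4.8
tcp_pos: [0.4971, -0.1825, 0.1929]
ee_rot: [[-0.798, -0.603, 0.005], [-0.603, 0.798, -0.001], [-0.003, -0.003, -1.0]]
wrist_force: [0.2, -0.1, -0.1]
gripper_width: 1.002
gripper_force: 0.0
[ 0.49571423 -0.18203277  0.19024295] (array([257.7804878 , 208.35442073]), np.int32(1312))
(237, 193, 42, 32)
[ 0.50772148 -0.17524991  0.028     ] [np.float64(0.032936072706558586), np.float64(0.026964087917248716)] [np.float64(127.08730348394143), np.float64(38.12637892142058)]
(array([ 0.50856972, -0.17455212,  0.02417892]), [0.2, 0.2])
[-13.6  -1.9 162.2]
```

```bash
python3 -m pendant '[[[0,-1,8],[0,0,0]],[[0,-2,22],[0,0,0]],[[0,-2,40],[0,0,0]],[[0,-2,58],[0,0,0]],[[0,-2,76],[0,0,0]],[[0,-2,92],[0,0,0]],[[0,-2,104],[0,0,0]],[[0,-2,111],[0,0,0]],[[0,-2,115],[0,0,0]],[[0,-2,115],[0,0,0]]]'; python3 -m pendant '[[[0,0,0],[0,0,0]],[[0,0,0],[0,0,0]],[[0,0,0],[0,0,0]],[[0,0,0],[0,0,0]],[[0,0,0],[0,0,0]],[[0,0,0],[0,0,0]],[[0,0,0],[0,0,0]],[[0,0,0],[0,0,0]]]' 0.2
```

```text
time_s: 5.85
tcp_pos: [0.4972, -0.1847, 0.076]
ee_rot: [[-0.798, -0.602, -0.0], [-0.602, 0.798, -0.0], [0.0, 0.0, -1.0]]
wrist_force: [0.3, -0.3, -0.3]
gripper_width: 1.001
gripper_force: 0.0
time_s: 6.65
tcp_pos: [0.497, -0.1847, 0.0765]
ee_rot: [[-0.799, -0.602, -0.0], [-0.602, 0.799, 0.0], [0.0, 0.0, -1.0]]
wrist_force: [-2.5, 2.3, 5.7]
gripper_width: 0.689
gripper_force: 30.0
```

```bash
python3 -m pendant '[[[0,0,-5],[0,0,0]],[[0,0,-15],[0,0,0]],[[0,0,-30],[0,0,0]],[[0,0,-46],[0,0,0]],[[0,0,-62],[0,0,0]],[[0,0,-78],[0,0,0]],[[0,0,-90],[0,0,0]],[[0,0,-97],[0,0,0]],[[0,0,-100],[0,0,0]],[[0,0,-100],[0,0,0]]]'
python3 - <<'E'
from h import *
d=cap('wrist','w6'); s=r.sense(); R=np.array(s['ee_rot'])
A=cv2.resize(d['frame'][100:384,130:390],None,fx=2.1,fy=2.1,interpolation=2)
cv2.imwrite('pics/c6.png',A[:,:,::-1]); print(s['tcp_pos'],s['wrist_force'],s['moment'])
E
```

```text
time_s: 7.65
tcp_pos: [0.4971, -0.1848, 0.1763]
ee_rot: [[-0.799, -0.602, 0.0], [-0.602, 0.799, 0.0], [-0.0, 0.0, -1.0]]
wrist_force: [1.2, 0.5, -1.6]
gripper_width: 0.687
gripper_force: 30.0
[ 0.49688728 -0.18471723  0.17583529] [ 0.1909117  -0.46284864 -2.46110615] [-0.01455861  0.02844179  0.08067308]
```

View pics/c6.png

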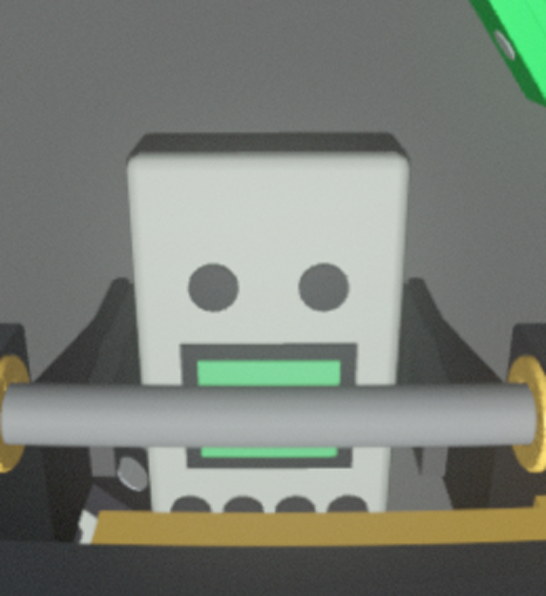

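The crop shows the detector held squarely, its tail edge at crop y≈154 and its sides symmetric about the tool. Now its offset and yaw in the tool frame.

Run:
```python
from h import *
d=pickle.load(open('w6.pkl','rb')); s=r.sense(); R=np.array(s['ee_rot']);T=np.array(s['tcp_pos'])
p=lambda x,y:(130+x/2.1-.25,100+y/2.1-.25)
P=onz(d,[p(268,152),p(213,287),p(323,287),p(186,345),p(355,345),p(130,170),p(148,440),p(409,170),p(394,440)],T[2]-.0485)
print(((P-T)@R*1000).round(1))
```

```text
[[ 47.2  -0.3  48.5]
 [ 16.6 -12.4  48.5]
 [ 16.6  11.8  48.5]
 [  2.1 -18.9  48.5]
 [  2.1  19.5  48.5]
 [ 43.4 -29.1  48.5]
 [-24.  -29.2  48.5]
 [ 43.3  29.2  48.5]
 [-24.   30.   48.5]]
```

```bash
python3 -m pendant '[[[-9,13,0],[0,0,0.03]],[[-28,39,0],[0,0,0.1]],[[-53,75,0],[0,0,0.18]],[[-78,111,0],[0,0,0.26]],[[-103,147,0],[0,0,0.34]],[[-128,183,0],[0,0,0.42]],[[-153,218,0],[0,0,0.5]],[[-178,253,0],[0,0,0.57]],[[-199,282,0],[0,0,0.62]],[[-211,300,0],[0,0,0.646]]]'; python3 -m pendant '[[[0,0,5],[0,0,0]],[[0,0,12],[0,0,0]],[[0,0,20],[0,0,0]],[[0,0,20],[0,0,0]],[[0,0,20],[0,0,0]]]'
python3 - <<'E'
from h import *
s=r.sense();R=np.array(s['ee_rot']);print(s['tcp_pos'],np.degrees(np.arctan2(R[1,0],R[0,0])),s['wrist_force'],s['moment'])
E
```

```text
time_s: 8.7
tcp_pos: [0.4849, 0.1843, 0.1755]
ee_rot: [[-1.0, -0.001, -0.001], [-0.001, 1.0, -0.0], [0.001, -0.0, -1.0]]
wrist_force: [0.5, -0.8, -1.2]
gripper_width: 0.684
gripper_force: 30.0
time_s: 9.2
tcp_pos: [0.4851, 0.1808, 0.1558]
ee_rot: [[-1.0, 0.001, -0.001], [0.001, 1.0, -0.001], [0.001, -0.001, -1.0]]
wrist_force: [0.2, 0.2, -1.3]
gripper_width: 0.688
gripper_force: 30.0
[0.48510767 0.18081255 0.15578676] 179.91864584603655 [ 0.15499948  0.15854583 -1.29027607] [ 0.00926619 -0.01729665  0.010633  ]
```

```bash
python3 -m pendant '[[[0,1,5],[0,0,0]],[[0,1,13],[0,0,0]],[[0,1,22],[0,0,0]],[[0,1,31],[0,0,0]],[[0,1,37],[0,0,0]],[[0,1,41],[0,0,0]],[[0,1,43],[0,0,0]],[[0,1,43],[0,0,0]],[[0,1,43],[0,0,0]]]'; python3 -m pendant '[[[0,0,1],[0,0,0]],[[0,0,2],[0,0,0]],[[0,0,3],[0,0,0]],[[0,0,3],[0,0,0]],[[0,0,3],[0,0,0]]]'
```

```text
time_s: 10.1
tcp_pos: [0.4853, 0.1829, 0.1135]
ee_rot: [[-1.0, 0.0, 0.001], [0.0, 1.0, 0.0], [-0.001, 0.0, -1.0]]
wrist_force: [1.0, 0.0, -1.6]
gripper_width: 0.691
gripper_force: 30.0
time_s: 10.6
tcp_pos: [0.4851, 0.1828, 0.1103]
ee_rot: [[-1.0, 0.0, 0.0], [0.0, 1.0, 0.0], [-0.0, 0.0, -1.0]]
wrist_force: [-1.1, 0.1, -1.7]
gripper_width: 0.686
gripper_force: 30.0
```

```bash
python3 -m pendant '[[[0,0,0.7],[0,0,0]],[[0,0,1.4],[0,0,0]],[[0,0,2],[0,0,0]],[[0,0,2],[0,0,0]]]';python3 -m pendant '[[[0,0,0.7],[0,0,0]],[[0,0,1],[0,0,0]],[[0,0,1],[0,0,0]],[[0,0,1],[0,0,0]]]';  python3 - <<'E'
from h import *
d=cap('wrist','w7'); s=r.sense();print(s['wrist_force'],s['moment'])
A=cv2.resize(d['frame'][100:384,130:390],None,fx=2.1,fy=2.1,interpolation=2)
cv2.imwrite('pics/c7.png',A[:,:,::-1])
E
```

```text
time_s: 11.0
tcp_pos: [0.4851, 0.1827, 0.1081]
ee_rot: [[-1.0, 0.0, -0.0], [0.0, 1.0, -0.0], [0.0, -0.0, -1.0]]
wrist_force: [0.9, 0.2, -2.4]
gripper_width: 0.686
gripper_force: 30.0
time_s: 11.4
tcp_pos: [0.4852, 0.1828, 0.1073]
ee_rot: [[-1.0, 0.0, 0.0], [0.0, 1.0, 0.0], [-0.0, 0.0, -1.0]]
wrist_force: [-0.3, 0.1, -1.1]
gripper_width: 0.689
gripper_force: 30.0
[-0.11163716  0.11694065 -2.04106912] [-0.04274453 -0.01789996  0.00348253]
```

View pics/c7.png

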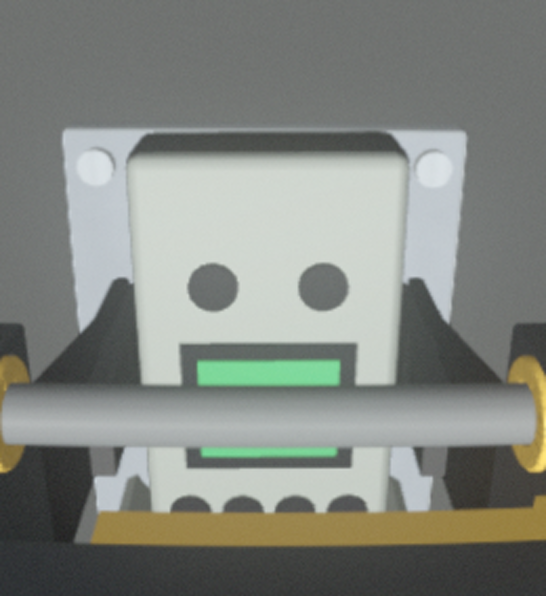

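The view shows the detector between the screws at crop x≈95 and 433, about 1 mm too far in +y. It's not in contact yet, so I correct that and lower it.

```bash
python3 -m pendant '[[[0,-0.8,0],[0,0,0]],[[0,-0.8,0.5],[0,0,0]],[[0,-0.8,1],[0,0,0]],[[0,-0.8,1],[0,0,0]],[[0,-0.8,1],[0,0,0]]]';python3 -m pendant '[[[0,0,0.5],[0,0,0]],[[0,0,0.5],[0,0,0]],[[0,0,0.5],[0,0,0]]]'
```

```text
time_s: 11.95
tcp_pos: [0.4852, 0.182, 0.1066]
ee_rot: [[-1.0, 0.0, 0.0], [0.0, 1.0, 0.0], [-0.0, 0.0, -1.0]]
wrist_force: [-0.7, -0.6, 2.7]
gripper_width: 0.686
gripper_force: 30.0
time_s: 12.25
tcp_pos: [0.4851, 0.182, 0.1065]
ee_rot: [[-1.0, 0.0, 0.0], [0.0, 1.0, -0.0], [-0.0, -0.0, -1.0]]
wrist_force: [-3.4, -0.3, 5.4]
gripper_width: 0.685
gripper_force: 30.0
```

In contact at the expected height, about 7 N net downward, level. Now slide forward.

```bash
python3 -m pendant '[[[-2,0,0],[0,0,0]],[[-5,0,0],[0,0,0]],[[-8,0,0],[0,0,0]],[[-11,0,0],[0,0,0]],[[-14,0,0],[0,0,0]],[[-17,0,0],[0,0,0]],[[-20,0,0],[0,0,0]],[[-22,0,0],[0,0,0]],[[-23,0,0],[0,0,0]],[[-23,0,0],[0,0,0]]]'
python3 - <<'E'
from h import *
s=r.sense();print(s['tcp_pos'],s['wrist_force'],s['moment'])
E
```

```text
time_s: 13.25
tcp_pos: [0.5071, 0.1816, 0.1065]
ee_rot: [[-1.0, -0.0, -0.002], [-0.0, 1.0, -0.001], [0.002, -0.001, -1.0]]
wrist_force: [-6.8, -0.2, 9.5]
gripper_width: 0.688
gripper_force: 30.0
[0.50712697 0.18164827 0.10653508] [-6.75220727 -0.23908427  9.49523127] [0.05882259 1.66980725 0.11248288]
```

```bash
python3 -m pendant '[[[-1,0,-0.1],[0,0,0]],[[-2.5,0,-0.2],[0,0,0]],[[-4,0,-0.2],[0,0,0]],[[-5.5,0,-0.2],[0,0,0]],[[-7,0,-0.2],[0,0,0]],[[-8,0,-0.2],[0,0,0]],[[-9,0,-0.2],[0,0,0]],[[-9,0,-0.2],[0,0,0]]]'; python3 -m pendant '[[[-1,0,0],[0,0,0]],[[-2,0,0],[0,0,0]],[[-3,0,0],[0,0,0]],[[-3,0,0],[0,0,0]]]'
```

```text
time_s: 14.05
tcp_pos: [0.5147, 0.1817, 0.1066]
ee_rot: [[-1.0, -0.0, -0.005], [-0.0, 1.0, -0.002], [0.005, -0.002, -1.0]]
wrist_force: [-10.6, 2.1, 11.4]
gripper_width: 0.686
gripper_force: 30.0
time_s: 14.45
tcp_pos: [0.5171, 0.1816, 0.1065]
ee_rot: [[-1.0, -0.0, -0.006], [-0.0, 1.0, -0.002], [0.006, -0.002, -1.0]]
wrist_force: [-13.7, 2.9, 12.2]
gripper_width: 0.684
gripper_force: 30.0
```

```bash
python3 -m pendant '[[[-1,0.2,-0.1],[0,-0.003,0]],[[-2,0.4,-0.2],[0,-0.006,0]],[[-3,0.5,-0.2],[0,-0.006,0]],[[-4,0.5,-0.2],[0,-0.006,0]],[[-4,0.5,-0.2],[0,-0.006,0]]]'; python3 -m pendant '[[[-1,0,0],[0,0,0]],[[-2,0,0],[0,0,0]],[[-3,0,0],[0,0,0]],[[-3,0,0],[0,0,0]]]'
```

```text
time_s: 14.95
tcp_pos: [0.5197, 0.1817, 0.1066]
ee_rot: [[-1.0, -0.0, -0.003], [-0.0, 1.0, -0.004], [0.003, -0.004, -1.0]]
wrist_force: [-16.4, 2.7, 14.6]
gripper_width: 0.687
gripper_force: 30.0
time_s: 15.35
tcp_pos: [0.5224, 0.1816, 0.1066]
ee_rot: [[-1.0, -0.0, -0.004], [-0.0, 1.0, -0.004], [0.004, -0.004, -1.0]]
wrist_force: [-17.6, 2.9, 15.5]
gripper_width: 0.685
gripper_force: 30.0
```

```bash
python3 -m pendant '[[[-0.7,0,-0.2],[0,0,0]],[[-1.4,0,-0.3],[0,0,0]],[[-2,0,-0.3],[0,0,0]],[[-2,0,-0.3],[0,0,0]]]'; python3 -m pendant '[[[-0.7,0,0],[0,0,0]],[[-1.4,0,0],[0,0,0]],[[-2,0,0],[0,0,0]],[[-2,0,0],[0,0,0]]]'
```

```text
time_s: 15.75
tcp_pos: [0.5237, 0.1816, 0.1066]
ee_rot: [[-1.0, 0.0, -0.006], [0.0, 1.0, -0.004], [0.006, -0.004, -1.0]]
wrist_force: [-20.0, 4.4, 16.0]
gripper_width: 0.686
gripper_force: 30.0
time_s: 16.15
tcp_pos: [0.5241, 0.1816, 0.1065]
ee_rot: [[-1.0, 0.001, -0.009], [0.001, 1.0, -0.005], [0.009, -0.005, -1.0]]
wrist_force: [-24.2, 6.6, 18.6]
gripper_width: 0.683
gripper_force: 30.1
```

```bash
python3 -m pendant '[[[-0.7,0,-0.2],[0,-0.003,0]],[[-1.4,0,-0.4],[0,-0.006,0]],[[-2,0,-0.5],[0,-0.009,0]],[[-2,0,-0.5],[0,-0.009,0]],[[-2,0,-0.5],[0,-0.009,0]]]';  python3 - <<'E'
from h import *
d=cap('wrist','w8'); t=cap('top','t8'); s=r.sense(); R=np.array(s['ee_rot']);T=np.array(s['tcp_pos']);print(T,s['wrist_force'],s['moment'])
A=cv2.resize(d['frame'][80:384,130:390],None,fx=1.9,fy=1.9,interpolation=2)
B=cv2.resize(t['frame'][125:230,170:250],None,fx=3.7,fy=3.7,interpolation=2)
im=np.zeros((580,800,3),np.uint8);im[:A.shape[0],:A.shape[1]]=A;im[:B.shape[0],500:500+B.shape[1]]=B;cv2.imwrite('pics/c8.png',im[:,:,::-1])
E
```

```text
time_s: 16.65
tcp_pos: [0.5239, 0.1816, 0.1065]
ee_rot: [[-1.0, 0.001, -0.004], [0.001, 1.0, -0.006], [0.004, -0.006, -1.0]]
wrist_force: [-30.7, 10.1, 21.5]
gripper_width: 0.688
gripper_force: 30.1
[0.52388311 0.18161279 0.10652944] [-31.00630669   9.92901235  22.09699572] [3.45980702 9.15396341 0.34030195]
```

View pics/c8.png

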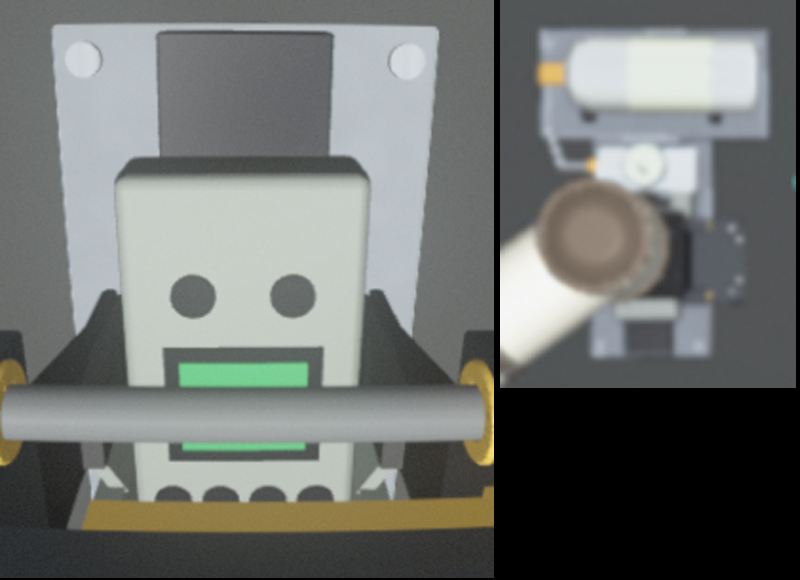

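Motion has stalled at TCP x=0.5239 (expected home 0.523) while the force climbs, so the nose is on the stops. The view shows the tail at crop y≈176 and the bed's back edge at y≈32. I ease the side and down forces and check the tail's distance.

```bash
python3 -m pendant '[[[0,0.5,-0.4],[0,0,0]],[[0,1,-0.8],[0,0,0]],[[0,1.5,-1.2],[0,0,0]],[[0,1.5,-1.2],[0,0,0]],[[0,1.5,-1.2],[0,0,0]]]';  python3 - <<'E'
from h import *
d=pickle.load(open('w8.pkl','rb'));p=lambda x,y:(130+x/1.9-.25,80+y/1.9-.25)
print('tail',onz(d,[p(243,176)],.058),'bed back',onz(d,[p(243,32)],.03),'sides',onz(d,[p(117,190),p(369,190)],.058),'bed sides',onz(d,[p(157,60),p(332,60)],.03))
E
```

```text
time_s: 17.25
tcp_pos: [0.5239, 0.1818, 0.1066]
ee_rot: [[-1.0, 0.002, -0.006], [0.002, 1.0, -0.008], [0.006, -0.008, -1.0]]
wrist_force: [-26.3, 4.7, 15.0]
gripper_width: 0.683
gripper_force: 30.1
tail [[0.47616145 0.18210963 0.058     ]] bed back [[0.44485788 0.18202709 0.03      ]] sides [[0.47942716 0.15301494 0.058     ]
 [0.47945834 0.21112584 0.058     ]] bed sides [[0.45185392 0.15958726 0.03      ]
 [0.45192593 0.20519067 0.03      ]]
```

```bash
python3 -m pendant '[[[0,0,0],[-0.003,-0.002,0]],[[0,0,-0.2],[-0.006,-0.004,0]],[[0,0,-0.3],[-0.008,-0.006,0]],[[0,0,-0.3],[-0.008,-0.006,0]],[[0,0,-0.3],[-0.008,-0.006,0]]]'; python3 -m pendant '[[[0,0,0],[0,0,0]],[[0,0,0],[0,0,0]],[[0,0,0],[0,0,0]],[[0,0,0],[0,0,0]]]'
```

```text
time_s: 17.75
tcp_pos: [0.5237, 0.1814, 0.1065]
ee_rot: [[-1.0, 0.001, -0.001], [0.001, 1.0, -0.001], [0.001, -0.001, -1.0]]
wrist_force: [-25.9, 4.9, 14.1]
gripper_width: 0.685
gripper_force: 30.0
time_s: 18.15
tcp_pos: [0.5237, 0.1814, 0.1065]
ee_rot: [[-1.0, 0.001, -0.001], [0.001, 1.0, -0.001], [0.001, -0.001, -1.0]]
wrist_force: [-24.7, 4.4, 15.1]
gripper_width: 0.684
gripper_force: 30.0
```

Level, steady, about 25 N forward and 15 N down: home against the stops. Handing in.

```bash
python3 -c "
from h import *
print(r.finish_job())"
```

```text
the job is handed in; nothing more can be done
None
```

I handed the job in at about 18 s: the detector lies flat on the bed with its nose against the stops, still gripped and pressed there with about 25 N forward and 15 N down. The forward motion stalled within 1 mm of the home position I had measured, and the tail sits where it should. The small grey detector matched every description except that I could not see a black rubber band on its tail.

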